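Free the glue press and hold the tub lid under pressure

TASK

The lid of the filler tub has just been glued and sits under the small hand press, whose ram is locked. Turn the lock knob anticlockwise (seen from above) to its end so that the stop swings out to the back, then press the black palm cap straight down about 18 mm, until the sprung foot bears on the lid, and never deeper than 27 mm or the tub may crack. Keep it there for at least three seconds and finish while still holding it down; leave the tub centred and the tools round the press alone.

Things in the scene. Friction and masses are not known exactly. Their poses are not given: they have to be found in the camera images.
- press: grey cast hand press bolted down: base plate 170 x 200 x 16 mm, column at the back, flat head with its top 140 mm above the table. Origin: on the table straight under the ram's vertical axis; x points to the back (column), y to its left (lock knob), z up. An aluminium scale 50 mm tall stands 34 mm behind the ram axis: ticks 5 mm apart, long line = collar's underside at 18 mm of travel.
- ram_travel (a joint): travel of the ram (steel tube with a collar), m: 0 at rest (up), grows as it is pressed straight down, end stop 0.032. Spring return: 4 N to start, 7 N at 18 mm; from 10 mm on the foot meets the tub's lid and adds about 3 N at once and 0.5 N per mm further (14 N in all at 18 mm, 20 N at 27 mm). With the stop under its collar (lock_knob under about 0.3 rad) it moves under 1.5 mm.
- ram: the press ram: steel tube and 32 mm collar with a black round palm cap on top, where it is pressed. The cap is 48 mm across and 25 mm tall, its flat top 40 mm across; origin on the ram axis at the collar's underside, 172 mm above the table at rest; cap top 33 mm above it
- cap_top (a point): centre of the flat top of the palm cap, 205 mm above the table when the ram is at rest
- foot: sprung pressure foot under the ram: steel disc 44 mm across with a rubber sole; origin at the centre of the sole, 82 mm above the table at rest (10 mm over the tub's lid). It gives way upward into the ram up to 20 mm against its spring.
- lock_knob (a joint): angle of the lock knob, rad, grows anticlockwise from above: 0 to 0.2 locked (swing arm points from the knob to the ram, its forked stop block under the ram's collar), 1.55 at its end, free (arm points to the back of the press). It stays where it is left; turning takes about 0.05 N m.
- knob_grip (a point): grip centre of the lock knob, on its vertical axis 80 mm to the left (press +y) of the ram axis, 205 mm above the table. Black bar grip 13 mm thick, 44 mm long, 190 to 217 mm above the table, over a round flange 38 mm across. The point's y axis is along the bar, z up; at joint 0 it is the press's y axis. 56 mm are free between knob axis and palm cap.
- filler_tub: round plastic tub with a lid, 69 mm across and 56 mm tall, loose, standing upright on the base plate under the ram between three low pins; origin at the centre of its underside, z up
- pliers: pliers lying on the table, 52 x 177 x 13 mm, bystander; origin at the centre of the underside
- tape_black: roll of black tape lying flat, 62 mm across, 19 mm tall, bystander; origin at the centre of the underside
- marker: marker pen lying on the table, 135 mm long, 17 mm thick, bystander; origin at the centre of the underside
There are look-alikes about, which are no part of the job. There is more than one size of the filler_tub; the job needs the smallest.

How it is judged:
By the outcome, as a careful person would: the job done as asked, in the order asked, and still so for the second after the job is handed in, while the arm keeps its last pose, push and grip.
It also fails if it takes over 51 s, if anything falls off the work surface, if the arm or the gripper's body presses on something with over 40 N, if the wrist force passes 120 N, or if a joint passes its speed limit or range.

ROBOT

A 7-joint arm with a two-finger parallel gripper is mounted at the origin on a cart in front of the work surface, level with it; the furniture and walls round the work are solid. World frame = base frame: x ahead of the robot, y to its left, z up, the work surface at z = 0. Lengths are in m, angles in rad, forces in N, time in s.
With the tool pointing down it reaches from about 0.4 to 0.875 m from the base axis. Payload 19.3 kg.
Tool frame: the origin (TCP) lies at the very end of the fingers, on their centre line; the grasp point (between the pads) lies 19 mm behind it; z points along the fingers, y is the line along which they close (so a half turn about z gives the same grasp; the last joint's range is limited). The gripper opens to 85 mm and grips with 20 to 120 N. Pads are 22 mm wide; open, the fingers measure 114 mm over their backs; the gripper's body (76 mm by 85 mm) begins 54 mm behind the grasp point. The pads swing forward as they close: fully open they stand 13 mm farther back than shut.
Start: joints at [1.042, 0.521, -0.036, 1.599, 0.021, 1.021, -0.113], TCP at [0.277, -0.56, 0.231] pointing down, gripper open.
Joint ranges: [-2.91, 2.91], [-0.3, 2.13], [-1.5, 1.42], [0.17, 2.43], [-1.26, 4.41], [0.16, 1.93], [-2.52, 2.52]. Speed limits (rad/s): [1.89, 1.89, 2.39, 2.39, 3.01, 3.01, 3.01].

INTERFACE

Orientations are given as [roll, pitch, yaw] about the fixed x, y, z axes, in that order (R = Rz(yaw) Ry(pitch) Rx(roll)).
In Python, from workcell import bot gives the robot as it stands.
- The arm moves only by the shell command python3 -m crank 'ROWS' [FORCE]. ROWS is a JSON object of lists of equal length, an entry for each row: "travel": the shift along the world's x, y, z in cm, a list of three; "turn": the turn, a rotation vector about the world's x, y, z in degrees, a list of three; "gripper": the closure, from 0 (fully open) to 1 (shut). A call has exactly 5 rows; each row is the pose to reach, as a shift and turn from the pose commanded when the call began; what a row does not reach only later rows make up. A row lasts 1/10 s, in which the tool goes at most 50 mm and 8.59 degrees, less where a joint would pass 70% of its speed; a pose out of reach is approached as far as the arm can. A call with a gripper value outside its range is refused whole. The fingers move at their own pace and stop on an object; FORCE is the grip in N (left out, the last holds). Time passes only in rows, so rows that repeat a pose let the fingers close, or fill a call up. It gives the time, the measured TCP pose, the force, the opening and the grip force at its end, in the units of the state.
- bot.observe(): the state, without advancing time (a new reading comes with each control period).
- bot.grab_frame(name): name is "scene" or "side" or "wrist"; returns a dict with "pixels" (384x512x3 uint8, red, green, blue), "fx", "fy", "cx", "cy" (pixels), "extrinsics" (4x4, takes a point from world to camera coordinates). Camera axes: x right, y down, z forward; pixel columns grow to the right and rows downward; lengths in m; the calibration is good to about 2 mm. A picture is of the moment at which its call begins. There is no depth.
- bot.job_done(): hands the job in; it is judged then, once.
The state is a dict: "clock": time; "qpos": joint angles; "qd": joint speeds; "joint_efforts": joint torques, N m; "position": TCP position; "tool_rot": TCP orientation; "force": force on the tool from outside, world axes, zero at the start; "moment": the same for the moment, N m; "grip_width": finger opening in m; "finger_force": force on a finger pad.
Only numpy, scipy, OpenCV 4.12 (cv2) and the standard library are available. Lean on these libraries where they do the work, as an engineer would, in place of code of your own. Each camera call takes 0.05 s, during which the arm holds its last target. There are 200 camera calls.

## Working session

There is one attempt and no reset: what is moved stays moved. The work goes in short steps, Python scripts to look and compute and a shell command to move; the robot and the scene stay as the last step left them, time stands still between calls to the robot, and variables do not carry over. Pictures are saved under pics/ and viewed, at most 10 in all, crops included, and the job is handed in when it is done.

```bash
mkdir -p pics
cat > h.py <<'E'
import numpy as np, cv2, pickle
from workcell import bot
def snap(n,tag):
    f=bot.grab_frame(n); pickle.dump(f,open(f'pics/{tag}.pkl','wb')); cv2.imwrite(f'pics/{tag}.png',f['pixels'][:,:,::-1]); return f
def load(tag): return pickle.load(open(f'pics/{tag}.pkl','rb'))
def proj(f,p):
    c=np.array(f['extrinsics'])@np.append(p,1); return np.array([f['fx']*c[0]/c[2]+f['cx'],f['fy']*c[1]/c[2]+f['cy']])
def ray(f,u,v):
    E=np.array(f['extrinsics']);R=E[:3,:3];o=-R.T@E[:3,3]
    d=R.T@np.array([(u-f['cx'])/f['fx'],(v-f['cy'])/f['fy'],1]);return o,d/np.linalg.norm(d)
def tri(*obs):
    A=np.zeros((3,3));b=np.zeros(3);rs=[ray(*o) for o in obs]
    for o,d in rs: P=np.eye(3)-np.outer(d,d);A+=P;b+=P@o
    p=np.linalg.solve(A,b); return p,[np.linalg.norm((np.eye(3)-np.outer(d,d))@(p-o)) for o,d in rs]
E
python3 - <<'E'
from h import *
a=snap('scene','a');b=snap('side','b');c=snap('wrist','c')
m=np.hstack([cv2.imread(f'pics/{t}.png') for t in 'ab'])
cv2.imwrite('pics/w1.png',cv2.resize(cv2.imread('pics/a.png'),(800,600),interpolation=cv2.INTER_CUBIC))
cv2.imwrite('pics/w2.png',cv2.resize(cv2.imread('pics/b.png'),(800,600),interpolation=cv2.INTER_CUBIC))
for f in(a,b,c): print(f['fx'],f['cx'],f['cy'],ray(f,256,192))
print(bot.observe())
E
```

```text
349.02606530927864 254.8655397220886 188.62401896209437 (array([0.12528137, 0.62585461, 0.90666155]), array([ 0.31018079, -0.59265476, -0.74333587]))
496.68460103703956 254.54600068448818 190.4655926879045 (array([0.18943337, 1.26708004, 0.76491956]), array([ 0.19992083, -0.87685861, -0.43720777]))
324.73753282550086 254.2264010123899 189.62271651618602 (array([ 0.34050024, -0.52843095,  0.37278822]), array([-0.25579605, -0.13121471, -0.95778446]))
{'clock': 0.15, 'qpos': array([ 1.04179541,  0.52186341, -0.03630829,  1.59988081,  0.02120324,
        1.0210907 , -0.11277819]), 'qd': array([-6.93712667e-05, -1.33803550e-03, -8.06454530e-04, -3.52334803e-03,
       -4.08519513e-04, -7.36526943e-04,  6.93469748e-04]), 'joint_efforts': array([ 3.93738401e-04, -9.27393007e+01,  1.98039539e+00, -3.70058799e+01,
        1.80018257e-02,  6.40585073e-03,  3.15279340e-05]), 'position': array([ 0.27664562, -0.56015561,  0.23086535]), 'tool_rot': array([-3.14073820e+00,  6.97122766e-05,  4.58795593e-01]), 'force': array([-0.22284811,  0.06718299,  0.01833477]), 'moment': array([ 0.01955727, -0.03187453,  0.02023128]), 'finger_force': 0.0, 'grip_width': 0.08582264024627106}
```

View pics/w1.png

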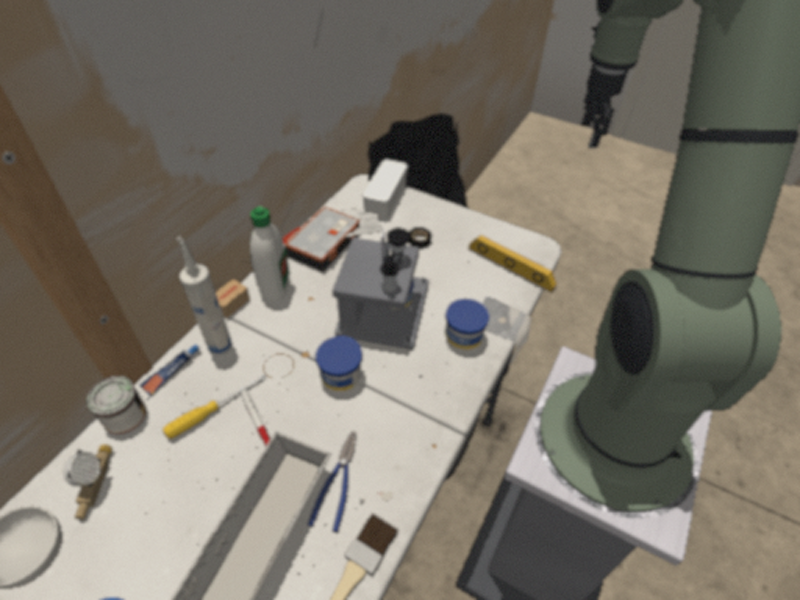

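View pics/w2.png

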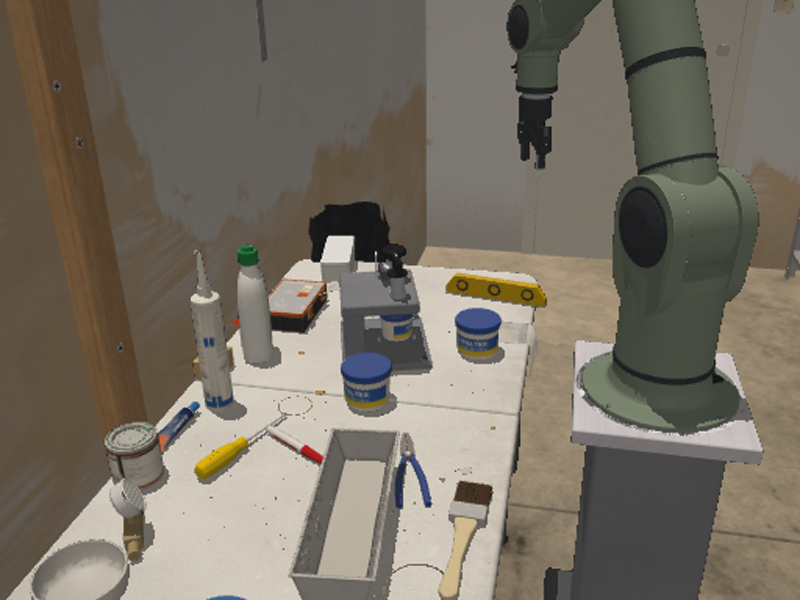

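The press is at about (385,280) in the 800x600 scene view and (385,300) in the side view. Its column is on the left, towards +x, and the smallest tub is under the ram at (397,325) side. Two larger tubs are look-alikes, at (366,380) and (478,335) side. There are two black tops, so I'll crop closer to tell the cap from the knob.

Run:
```python
import cv2,numpy as np
a=cv2.imread('pics/a.png')[135:235,205:285];b=cv2.imread('pics/b.png')[145:245,205:285]
cv2.imwrite('pics/w3.png',np.hstack([cv2.resize(i,(400,500),interpolation=cv2.INTER_CUBIC) for i in (a,b)]))
```

```text
(no output)
```

View pics/w3.png

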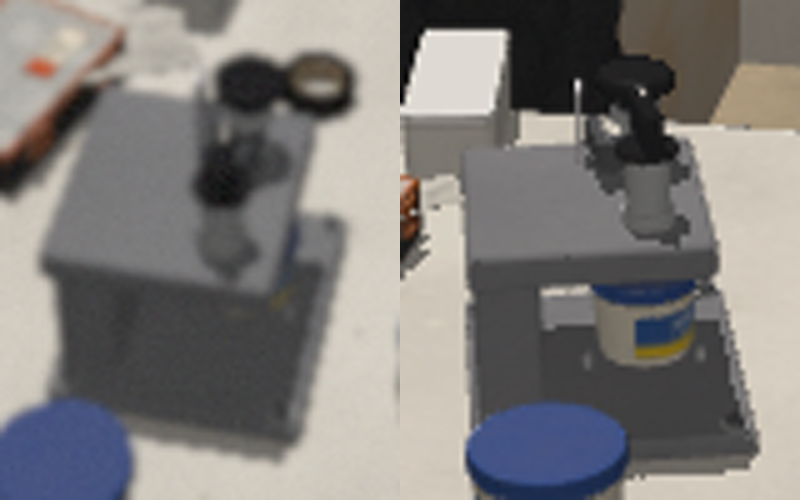

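The black cap disc is at crop (250,76) scene and (635,70) side. The knob, nearer the camera on a grey post, is at (222,180) scene and (650,145) side. The brown and black ring at (318,82) is the tape roll. Next I triangulate these.

Run:
```python
from h import *
a=load('a');b=load('b')
A=lambda x,y:(a,205+x/5-.4,135+y/5-.4)
B=lambda x,y:(b,205+(x-400)/5-.4,145+y/5-.4)
for n,p,q in [('cap',(250,74),(635,70)),('flange',(222,188),(650,150)),('headFR',(283,288),(717,262)),('headBackL',(45,258),(470,260)),('headTopback',(105,92),(466,150)),('baseFR',(295,440),(755,455))]:
    print(n,*tri(A(*p),B(*q)))
c=load('c')
print(proj(c,[.68,-.25,.2]),ray(c,256,192))
```

```text
cap [ 0.50994102 -0.08919636  0.19968803] [np.float64(0.0004311178164752029), np.float64(0.0004311178164752269)]
flange [ 0.48290103 -0.00799234  0.18442813] [np.float64(0.00044600039082019635), np.float64(0.0004460003908202861)]
headFR [ 0.44463832 -0.01605308  0.1113407 ] [np.float64(0.001529057377485524), np.float64(0.0015290573774855393)]
headBackL [0.57326788 0.05259965 0.1336951 ] [np.float64(0.0031631931152546417), np.float64(0.003163193115254841)]
headTopback [ 0.61786596 -0.08737018  0.13849845] [np.float64(0.001591036323954036), np.float64(0.0015910363239538693)]
baseFR [ 0.41969254  0.00275178 -0.00607817] [np.float64(0.0002277362662593574), np.float64(0.00022773626625929727)]
[ -445.00477519 -3049.43441084] (array([ 0.34050024, -0.52843095,  0.37278822]), array([-0.25579605, -0.13121471, -0.95778446]))
```

The cap is at (0.510,-0.089,0.200) and the knob at (0.483,-0.008). That gives a spacing of 85 mm against the stated 80, and a press yaw of about 18°, which agrees with the head's edge. I go above the press with the finger line along press x and refine with the wrist camera.

```bash
python3 -m crank '{"travel":[[0,0,5],[0,0,10],[0,0,15],[2,4.5,15],[4,9,15]],"turn":[[0,0,8],[0,0,16],[0,0,24],[0,0,32],[0,0,40]],"gripper":[0,0,0,0,0]}' && python3 -m crank '{"travel":[[2,4.5,0],[4,9,0],[6,13.5,0],[8,18,0],[9,23,0]],"turn":[[0,0,8],[0,0,16],[0,0,24],[0,0,32],[0,0,40]],"gripper":[0.2,0.2,0.2,0.2,0.2]}'
```

```text
clock: 0.65
position: [0.3169, -0.47, 0.3822]
tool_rot: [3.14, 0.001, 1.161]
force: [1.4, -0.1, -1.1]
grip_width: 0.0855
finger_force: 0.0
clock: 1.15
position: [0.4074, -0.2394, 0.3811]
tool_rot: [3.141, -0.0, 1.861]
force: [0.4, 0.5, -0.3]
grip_width: 0.0681
finger_force: 0.0
```

```bash
python3 -m crank '{"travel":[[2,4.5,0],[4,9,0],[6,13.5,0],[8,18,0],[9,19,0]],"turn":[[0,0,0],[0,0,0],[0,0,0],[0,0,0],[0,0,0]],"gripper":[0.3,0.3,0.3,0.3,0.3]}' && python3 -m crank '{"travel":[[0,0,0],[0,0,0],[0,0,0],[0,0,0],[0,0,0]],"turn":[[0,0,0],[0,0,0],[0,0,0],[0,0,0],[0,0,0]],"gripper":[0.3,0.3,0.3,0.3,0.3]}' && python3 -c "
from h import *
f=snap('wrist','d')
print(proj(f,[.51,-.089,.205]),proj(f,[.483,-.008,.2]),bot.observe()['qpos'].round(2))" && python3 -m crank '{"travel":[[-1,4,0],[-1.5,6,0],[-1.5,6,0],[-1.5,6,0],[-1.5,6,0]],"turn":[[0,0,0],[0,0,0],[0,0,0],[0,0,0],[0,0,0]],"gripper":[0.3,0.3,0.3,0.3,0.3]}' && python3 -c "
from h import *
f=snap('wrist','e')
print(proj(f,[.51,-.089,.205]),proj(f,[.483,-.008,.2]))
cv2.imwrite('pics/w4.png',np.vstack([cv2.resize(cv2.imread(f'pics/{t}.png')[60:360,56:456],(400,300)) for t in 'de']))
cv2.imwrite('pics/w4.png',np.hstack([cv2.imread(f'pics/{t}.png')[:,56:456] for t in 'de']))
"
```

```text
clock: 1.65
position: [0.4974, -0.0462, 0.3815]
tool_rot: [3.141, -0.001, 1.861]
force: [-0.4, -1.5, 0.3]
grip_width: 0.0598
finger_force: 0.0
clock: 2.15
position: [0.4964, -0.052, 0.3814]
tool_rot: [3.142, 0.0, 1.854]
force: [-0.6, -0.4, 1.0]
grip_width: 0.0598
finger_force: 0.0
[256.89951956 206.08062053] [253.67695603 121.90545209] [ 0.49  0.23 -0.62  1.68  0.14  1.28  0.13]
clock: 2.7
position: [0.4817, 0.0077, 0.3813]
tool_rot: [-3.141, 0.0, 1.854]
force: [-0.4, 0.0, -0.4]
grip_width: 0.0598
finger_force: 0.0
[254.37284455 259.45856654] [251.16786309 182.64150594]
```

View pics/w4.png

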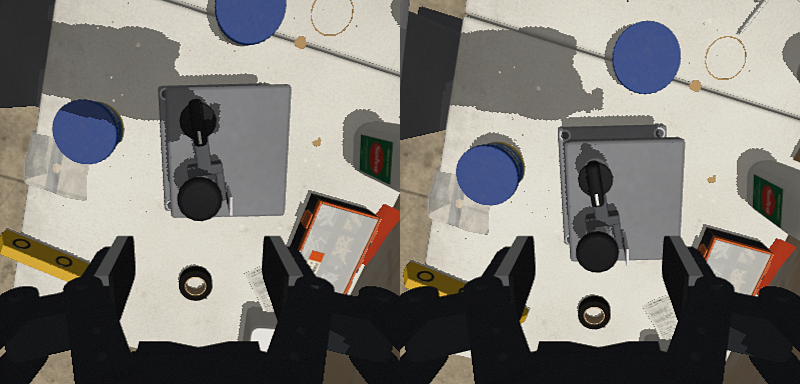

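The wrist views show the cap disc at about (256,199) in d and (254,251) in e. The knob bar is near (254,122) in d and (252,186) in e, with the arm pointing to the ram. I enlarge both.

```bash
python3 -c "
from h import *
d=cv2.imread('pics/d.png')[90:230,206:306];e=cv2.imread('pics/e.png')[145:285,206:306]
cv2.imwrite('pics/w5.png',np.hstack([cv2.resize(np.clip(i.astype(int)*2,0,255).astype('uint8'),(400,560),interpolation=cv2.INTER_CUBIC) for i in (d,e)]))"
```

```text
(no output)
```

View pics/w5.png

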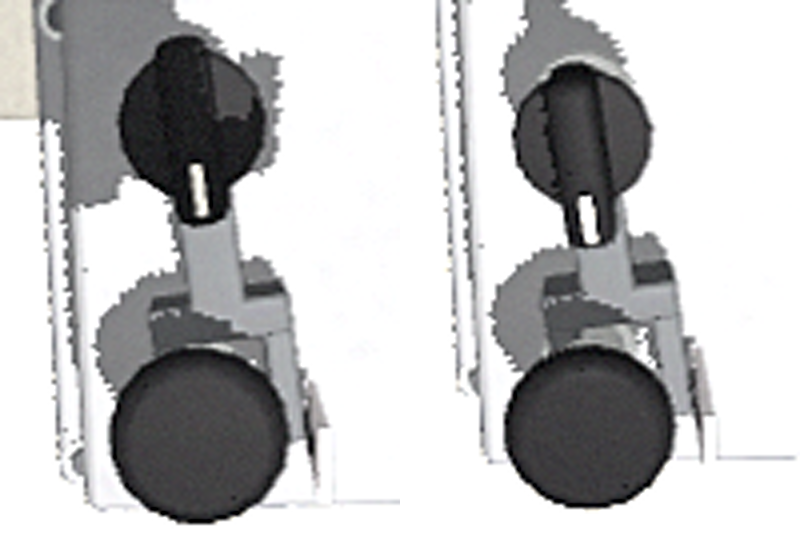

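```bash
python3 -c "
from h import *
d=load('d');e=load('e')
D=lambda x,y:(d,206+x/4-.4,90+y/4-.4)
E=lambda x,y:(e,206+(x-400)/4-.4,145+y/4-.4)
P={}
for n,p,q in [('far',(184,42),(570,70)),('near',(202,220),(592,244)),('cap',(199,435),(590,427)),('flange',(192,122),(583,136)),('capL',(111,435),(505,427)),('capR',(288,435),(674,427))]:
    P[n],r=tri(D(*p),E(*q)); print(n,P[n].round(4),np.round(r,4))
c=(P['far']+P['near'])/2; v=P['far']-P['near'];print(c,np.linalg.norm(v),np.degrees(np.arctan2(v[1],v[0])))
w=c-P['cap'];print(np.linalg.norm(w[:2]),np.degrees(np.arctan2(w[1],w[0])))
print(np.linalg.norm(P['capL']-P['capR']))
"
```

```text
far [0.4748 0.011  0.1952] [0.0006 0.0006]
near [ 0.4909 -0.0267  0.214 ] [0.0001 0.0001]
cap [ 0.5069 -0.0835  0.1979] [0.0001 0.0001]
flange [ 0.4828 -0.0073  0.1859] [0.0001 0.0001]
capL [ 0.4845 -0.09    0.198 ] [0.0001 0.0001]
capR [ 0.5292 -0.077   0.198 ] [0. 0.]
[ 0.48287152 -0.00784755  0.20460338] 0.04508035837410373 113.2166010890098
0.07938780730608162 107.58240540315913
0.046626020355683306
```

The cap axis is at (0.507,-0.0835) and the knob axis at (0.483,-0.0076). Their spacing is 79.4 mm, so it matches. The press yaw is 17.6° and the bar is at 113.2°, which puts the joint at about 0.1 rad. Next I align and descend.

```bash
python3 -m crank '{"travel":[[0.1,-1.5,0],[0.1,-1.5,-4],[0.1,-1.5,-8],[0.1,-1.5,-11],[0.1,-1.5,-11]],"turn":[[0,0,7],[0,0,7],[0,0,7],[0,0,7],[0,0,7]],"gripper":[0.4,0.4,0.4,0.4,0.4]}' && python3 -m crank '{"travel":[[0,0,0],[0,0,0],[0,0,0],[0,0,0],[0,0,0]],"turn":[[0,0,0],[0,0,0],[0,0,0],[0,0,0],[0,0,0]],"gripper":[0.4,0.4,0.4,0.4,0.4]}'
```

```text
clock: 3.25
position: [0.481, -0.0072, 0.2684]
tool_rot: [-3.137, -0.003, 1.976]
force: [0.8, -0.8, 0.5]
grip_width: 0.0513
finger_force: 0.0
clock: 3.75
position: [0.4828, -0.0064, 0.2718]
tool_rot: [3.141, 0.0, 1.977]
force: [-0.4, -0.3, 0.0]
grip_width: 0.051
finger_force: 0.0
```

```bash
python3 -m crank '{"travel":[[0,-0.1,-2],[0,-0.1,-4],[0,-0.1,-6],[0,-0.1,-7],[0,-0.1,-7.6]],"turn":[[0,0,0],[0,0,0],[0,0,0],[0,0,0],[0,0,0]],"gripper":[0.4,0.4,0.4,0.4,0.4]}' && python3 -m crank '{"travel":[[0,0,0],[0,0,0],[0,0,0],[0,0,0],[0,0,0]],"turn":[[0,0,0],[0,0,0],[0,0,0],[0,0,0],[0,0,0]],"gripper":[0.7,0.8,0.9,1,1]}' 30 && python3 -m crank '{"travel":[[0,0,0],[0,0,0],[0,0,0],[0,0,0],[0,0,0]],"turn":[[0,0,0],[0,0,0],[0,0,0],[0,0,0],[0,0,0]],"gripper":[1,1,1,1,1]}'
```

```text
clock: 4.25
position: [0.4825, -0.0073, 0.1948]
tool_rot: [-3.141, -0.0, 1.977]
force: [1.0, -0.3, 0.7]
grip_width: 0.051
finger_force: 0.0
clock: 4.75
position: [0.4826, -0.0075, 0.1961]
tool_rot: [3.141, 0.001, 1.977]
force: [-2.8, 0.1, 6.9]
grip_width: 0.0124
finger_force: 32.9
clock: 5.25
position: [0.4826, -0.0075, 0.1961]
tool_rot: [3.141, 0.001, 1.977]
force: [-4.3, -0.1, 6.5]
grip_width: 0.0122
finger_force: 32.9
```

Gripped at 12.3 mm, matching the 13 mm bar. Now I turn it anticlockwise.

```bash
python3 -m crank '{"travel":[[0,0,0],[0,0,0],[0,0,0],[0,0,0],[0,0,0]],"turn":[[0,0,7],[0,0,14],[0,0,21],[0,0,28],[0,0,35]],"gripper":[1,1,1,1,1]}' && python3 -m crank '{"travel":[[0,0,0],[0,0,0],[0,0,0],[0,0,0],[0,0,0]],"turn":[[0,0,7],[0,0,14],[0,0,21],[0,0,28],[0,0,35]],"gripper":[1,1,1,1,1]}' && python3 -m crank '{"travel":[[0,0,0],[0,0,0],[0,0,0],[0,0,0],[0,0,0]],"turn":[[0,0,3],[0,0,6],[0,0,9],[0,0,12],[0,0,12]],"gripper":[1,1,1,1,1]}' && python3 -c "
from h import *
o=bot.observe();print(o['moment'],np.degrees(o['tool_rot'][2]),o['qpos'])"
```

```text
clock: 5.75
position: [0.4823, -0.0077, 0.1961]
tool_rot: [-3.14, 0.0, 2.593]
force: [-7.5, -3.2, 9.8]
grip_width: 0.0124
finger_force: 33.3
clock: 6.25
position: [0.4822, -0.0082, 0.196]
tool_rot: [-3.14, -0.001, -3.08]
force: [-8.8, -4.8, 11.6]
grip_width: 0.0125
finger_force: 33.6
clock: 6.75
position: [0.4822, -0.0084, 0.196]
tool_rot: [-3.14, -0.001, -2.874]
force: [-8.5, -5.7, 14.5]
grip_width: 0.0127
finger_force: 34.0
[-1.14417145  1.80970759  0.02981097] -164.66131627746947 [ 0.61965301  0.49062527 -0.95674926  1.96904176  0.5001163   0.93863389
  1.2488075 ]
```

```bash
python3 -m crank '{"travel":[[0,0,0],[0,0,0],[0,0,0],[0,0,0],[0,0,0]],"turn":[[0,0,1],[0,0,2],[0,0,3],[0,0,4],[0,0,4]],"gripper":[1,1,1,1,1]}' && python3 -c "
from h import *
o=bot.observe();print(o['moment'],np.degrees(o['tool_rot'][2]))
f=snap('wrist','g')" && python3 -m crank '{"travel":[[0,0,0],[0,0,0],[0,0,0],[0,0,0],[0,0,0]],"turn":[[0,0,1],[0,0,2],[0,0,2],[0,0,2],[0,0,2]],"gripper":[1,1,1,1,1]}' && python3 -c "
from h import *
o=bot.observe();print(o['moment'],np.degrees(o['tool_rot'][2]))"
```

```text
clock: 7.25
position: [0.4825, -0.0083, 0.1961]
tool_rot: [-3.14, -0.001, -2.806]
force: [-5.4, -5.0, 12.4]
grip_width: 0.0123
finger_force: 47.4
[-1.03728152  1.29849798 -0.87170418] -160.79508891971605
clock: 7.8
position: [0.4825, -0.0083, 0.1961]
tool_rot: [-3.14, -0.001, -2.773]
force: [-6.8, -4.7, 13.1]
grip_width: 0.012
finger_force: 63.2
[-0.92641053  1.40483466 -1.43945755] -158.8743431075404
```

Wrist torque rose to -1.4 N m, so the knob is on its end stop. I open only part way, because the cap is beside the fingers, then rise and look.

```bash
python3 -m crank '{"travel":[[0,0,0],[0,0,0],[0,0,0],[0,0,0],[0,0,0]],"turn":[[0,0,0],[0,0,0],[0,0,0],[0,0,0],[0,0,0]],"gripper":[0.65,0.65,0.65,0.65,0.65]}' && python3 -m crank '{"travel":[[0,0,1],[0,0,4],[0,0,8],[0,0,12],[0,0,14]],"turn":[[0,0,0],[0,0,0],[0,0,0],[0,0,0],[0,0,0]],"gripper":[0.65,0.65,0.65,0.65,0.65]}' && python3 -m crank '{"travel":[[0,-1,0],[0,-2,0],[0,-3,0],[0,-3,0],[0,-3,0]],"turn":[[0,0,0],[0,0,0],[0,0,0],[0,0,0],[0,0,0]],"gripper":[1,1,1,1,1]}' && python3 -c "
from h import *
o=bot.observe();print(np.degrees(o['tool_rot'][2]),o['force'])
f=snap('wrist','k')
cv2.imwrite('pics/w6.png',cv2.convertScaleAbs(cv2.imread('pics/k.png'),alpha=1.8))"
```

```text
clock: 8.3
position: [0.4826, -0.0073, 0.1953]
tool_rot: [3.142, 0.0, -2.77]
force: [-0.6, 0.7, 0.3]
grip_width: 0.0299
finger_force: 0.0
clock: 8.8
position: [0.4831, -0.0066, 0.3389]
tool_rot: [-3.14, 0.003, -2.769]
force: [0.2, 0.5, -0.1]
grip_width: 0.0301
finger_force: 0.0
clock: 9.3
position: [0.4824, -0.0375, 0.3348]
tool_rot: [3.141, -0.001, -2.771]
force: [0.9, 0.1, -1.4]
grip_width: 0.0001
finger_force: 0.0
-158.74040279369166 [ 0.85237769  0.13195026 -1.40844512]
```

View pics/w6.png

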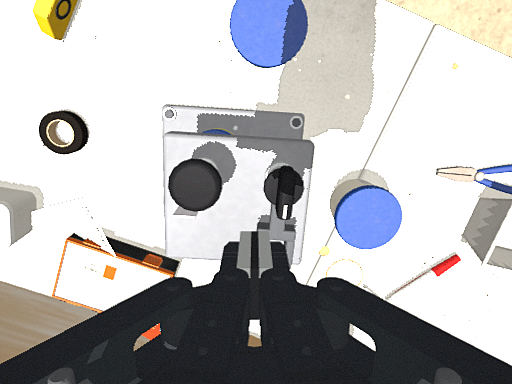

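The bar now lies front to back and the arm points to the back, so the lock is free. The cap is at (194,185). I check the cap position with this view.

```bash
python3 -c "
from h import *
d=load('d');e=load('e');k=load('k')
print(tri((d,206+199/4-.4,90+435/4-.4),(e,206+190/4-.4,145+427/4-.4),(k,194.5,184.5)))
print(proj(k,[.507,-.0835,.2]))"; python3 -m crank '{"travel":[[1,-2,0],[2.4,-4.6,-3],[2.4,-4.6,-7],[2.4,-4.6,-10],[2.4,-4.6,-11]],"turn":[[0,0,0],[0,0,0],[0,0,0],[0,0,0],[0,0,0]],"gripper":[1,1,1,1,1]}' && python3 -m crank '{"travel":[[0,0,0],[0,0,0],[0,0,0],[0,0,0],[0,0,0]],"turn":[[0,0,0],[0,0,0],[0,0,0],[0,0,0],[0,0,0]],"gripper":[1,1,1,1,1]}'
```

```text
(array([ 0.50722358, -0.08467367,  0.19533159]), [np.float64(0.0003752171718161343), np.float64(0.00011972322301061602), np.float64(0.0002581155636017274)])
[195.20231061 186.06714381]
clock: 9.85
position: [0.5056, -0.0835, 0.2226]
tool_rot: [3.139, -0.003, -2.77]
force: [0.0, -0.2, 1.1]
grip_width: 0.0002
finger_force: 0.0
clock: 10.35
position: [0.5068, -0.0835, 0.226]
tool_rot: [-3.141, 0.001, -2.77]
force: [-0.0, 0.5, 0.6]
grip_width: 0.0
finger_force: 0.0
```

```bash
python3 -m crank '{"travel":[[0,0,-0.6],[0,0,-1.2],[0,0,-1.6],[0,0,-1.8],[0,0,-1.8]],"turn":[[0,0,0],[0,0,0],[0,0,0],[0,0,0],[0,0,0]],"gripper":[1,1,1,1,1]}' && python3 -m crank '{"travel":[[0,0,-0.1],[0,0,-0.2],[0,0,-0.3],[0,0,-0.4],[0,0,-0.4]],"turn":[[0,0,0],[0,0,0],[0,0,0],[0,0,0],[0,0,0]],"gripper":[1,1,1,1,1]}' && python3 -m crank '{"travel":[[0,0,-0.1],[0,0,-0.2],[0,0,-0.3],[0,0,-0.3],[0,0,-0.3]],"turn":[[0,0,0],[0,0,0],[0,0,0],[0,0,0],[0,0,0]],"gripper":[1,1,1,1,1]}'
```

```text
clock: 10.85
position: [0.5065, -0.0833, 0.2069]
tool_rot: [3.141, -0.0, -2.77]
force: [0.1, 0.3, -0.0]
grip_width: 0.0001
finger_force: 0.0
clock: 11.35
position: [0.5067, -0.0833, 0.2034]
tool_rot: [-3.141, 0.0, -2.77]
force: [-1.4, -0.2, 5.0]
grip_width: -0.0004
finger_force: 2.1
clock: 11.85
position: [0.5067, -0.0834, 0.2004]
tool_rot: [-3.141, 0.0, -2.77]
force: [-0.3, -0.0, 4.6]
grip_width: -0.0002
finger_force: 2.3
```

Contact came at about 0.205 and the force of 4.6 N agrees with the spring. I go on down to 18 mm of travel, TCP z 0.1865.

```bash
python3 -m crank '{"travel":[[0,0,-0.15],[0,0,-0.3],[0,0,-0.45],[0,0,-0.6],[0,0,-0.7]],"turn":[[0,0,0],[0,0,0],[0,0,0],[0,0,0],[0,0,0]],"gripper":[1,1,1,1,1]}' && python3 -m crank '{"travel":[[0,0,-0.15],[0,0,-0.3],[0,0,-0.45],[0,0,-0.6],[0,0,-0.7]],"turn":[[0,0,0],[0,0,0],[0,0,0],[0,0,0],[0,0,0]],"gripper":[1,1,1,1,1]}' && python3 -m crank '{"travel":[[0,0,0],[0,0,0],[0,0,0],[0,0,0],[0,0,0]],"turn":[[0,0,0],[0,0,0],[0,0,0],[0,0,0],[0,0,0]],"gripper":[1,1,1,1,1]}'
```

```text
clock: 12.35
position: [0.5067, -0.0833, 0.1935]
tool_rot: [-3.141, 0.0, -2.77]
force: [-1.7, -0.2, 11.0]
grip_width: 0.0
finger_force: 5.3
clock: 12.85
position: [0.5067, -0.0833, 0.1867]
tool_rot: [-3.141, 0.0, -2.77]
force: [-3.0, 0.0, 15.4]
grip_width: 0.0002
finger_force: 7.5
clock: 13.35
position: [0.5067, -0.0833, 0.1868]
tool_rot: [-3.141, 0.0, -2.77]
force: [-3.7, -0.6, 14.8]
grip_width: 0.0
finger_force: 7.2
```

```bash
python3 -c "
from h import *
b=snap('side','m')
i=cv2.imread('pics/m.png')[145:245,205:285]
cv2.imwrite('pics/w7.png',cv2.resize(cv2.convertScaleAbs(i,alpha=1.5),(480,600),interpolation=cv2.INTER_CUBIC))"
```

```text
(no output)
```

View pics/w7.png

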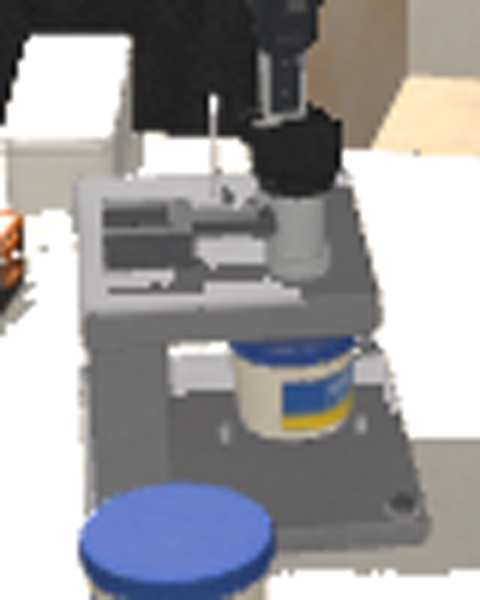

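The picture shows the fingers on the cap, the stop arm pointing to the back at (180,215), and the tub still between its pins at (295,390). The force of 14.8 N fits about 18 mm. I hold it there.

```bash
for i in 1 2 3 4 5 6 7 8; do python3 -m crank '{"travel":[[0,0,0],[0,0,0],[0,0,0],[0,0,0],[0,0,0]],"turn":[[0,0,0],[0,0,0],[0,0,0],[0,0,0],[0,0,0]],"gripper":[1,1,1,1,1]}' | egrep 'clock|posi|^force'; done; python3 -c "
from workcell import bot
print(bot.job_done())"
```

```text
clock: 13.9
position: [0.5067, -0.0833, 0.1868]
force: [-3.8, 0.1, 14.4]
clock: 14.4
position: [0.5067, -0.0833, 0.1868]
force: [-3.7, -0.4, 14.0]
clock: 14.9
position: [0.5067, -0.0833, 0.1868]
force: [-3.4, 0.6, 14.2]
clock: 15.4
position: [0.5067, -0.0833, 0.1868]
force: [-3.9, -1.0, 13.5]
clock: 15.9
position: [0.5067, -0.0833, 0.1868]
force: [-3.9, -0.1, 14.2]
clock: 16.4
position: [0.5067, -0.0833, 0.1868]
force: [-4.0, -1.3, 14.4]
clock: 16.9
position: [0.5067, -0.0833, 0.1868]
force: [-3.8, -0.8, 14.3]
clock: 17.4
position: [0.5067, -0.0833, 0.1868]
force: [-4.5, -0.0, 14.1]
the job is handed in; nothing more can be done
None
```

I turned the lock knob to its end stop, pressed the cap down about 18 mm (about 14 N) and held it for over 4 s, then handed the job in at 17.4 s with the arm still holding; no verdict came back.

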